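Tighten the castle nut of a sample press and line its slot up with the split-pin hole

TASK

Two small bonding presses stand on the desk; one castle nut is already locked by a split pin, the other has no pin and is only finger-tight. Tighten the nut without the pin: turn it clockwise (seen from above), past snug, and on just until the first slot lines up with the split-pin hole in its stud (the hole runs lengthwise of the press, along the scribed line on the stud's end), then let go. Never back the nut off, do not turn it past that slot, and do not push against the pinned press.

Things in the scene. Friction and masses are not known exactly. Their poses are not given: they have to be found in the camera images.
- press_open: Press whose nut has no pin, screwed down. Base 130x64x12 mm, sample plates, strap 120x36 mm with top at height 30 mm; mid stud 22 mm thick, to height 69, with a washer (39 wide, top at 33) and the nut. Origin: on the desk under the stud axis; x = long axis of base and strap, also direction of the split-pin hole and the scribed line on the stud's end; z up. Either side, yaw within 0.7 rad
- nut_grip (a point): Point on the axis of the nut without pin, 55 mm above the desk. Steel nut: hexagon 36 mm across flats, flat sides from 33 to 55 mm above the desk, then a crown of six teeth (34 mm across) with six slots, up to 64 mm. Each slot is at the middle of a flat, so slot directions are also the flats' normals. The frame turns with the nut: x points through a slot, z up
- nut (a joint): Angle of that nut (rad), growing clockwise seen from above (tightening); it does not rise or sink. Nut yaw = press yaw minus this. Slots line up with the hole at 0 and every 1.047 (60 degrees). Starts at 0.25 to 0.55; snug from 0.8; wanted: the first alignment ahead, 1.047. Resisting torque 0.15 Nm, up to 0.22 Nm as it tightens; stays where left
- press_pinned: The other press: same shape, size, axes and origin, also screwed down, but with a brass split pin through nut and stud, 59 mm above the desk. It is finished; leave it alone

How it is judged:
By the outcome, as a careful person would: the job done as asked, in the order asked, and still so for the second after the job is handed in, with the robot touching nothing.
It also fails if it takes over 29 s, if anything falls off the work surface, if the arm or the gripper's body presses on something with over 40 N, if the wrist force passes 120 N, or if a joint passes its speed limit or range.

ROBOT

A 6-joint arm with a two-finger parallel gripper is mounted at the origin on a cart in front of the work surface, level with it; the furniture and walls round the work are solid. World frame = base frame: x ahead of the robot, y to its left, z up, the work surface at z = 0. Lengths are in mm, angles in rad, forces in N, time in s.
With the tool pointing down it reaches from about 400 to 925 mm from the base axis. Payload 12.5 kg.
Tool frame: the origin (TCP) lies at the centre of the arm's flange, where the gripper is bolted on; the fingertips stand 190 mm ahead of it and the grasp point (between the pads) lies env.grip_point_offset ahead of it (env.grip_point_offset is the distance from the TCP to the grasp point, in mm); z points along the fingers, x is the direction in which the jaws open and shut, and the axes are right-handed (so a half turn about z gives the same grasp; the last joint's range is limited). The gripper opens to 95 mm and grips with 3 to 60 N. Pads are 20 mm wide; open, the fingers measure 119 mm over their backs; the gripper's body (75 mm by 180 mm) begins 59 mm behind the grasp point.
Start: joints at [-1.448, 0.491, 1.559, -0, 1.092, -0.106], TCP at [141.775, -608.707, 404.761] pointing down, gripper open.
Joint ranges: [-3.1, 3.1], [-0.84, 2.19], [0.05, 2.79], [-1.13, 4.28], [0.06, 2.93], [-2.69, 2.69]. Speed limits (rad/s): [2.22, 2.22, 2.79, 3.14, 3.14, 3.14].

INTERFACE

Orientations are given as [roll, pitch, yaw] about the fixed x, y, z axes, in that order (R = Rz(yaw) Ry(pitch) Rx(roll)).
In Python, from cell import state, read_camera, camera_model, job_done, env gives the robot as it stands.
- The arm moves only by the tool arm_command, never from a script. Its argument "steps" is a list of rows, each a list of 6 numbers: the shift along the tool's x, y, z in cm, then the turn, a rotation vector about the tool's x, y, z in degrees. In form: [[dx, dy, dz, rx, ry, rz], ...]. A call has 1 to 12 rows; each row is the pose to reach, as a shift and turn from the pose commanded when the call began, along the tool's axes at that moment; what a row does not reach only later rows make up. A row lasts 1/12 s, in which the tool goes at most 41.7 mm and 7.16 degrees, less where a joint would pass 70% of its speed; a pose out of reach is approached as far as the arm can. A call with a gripper value outside its range is refused whole. "jaw" is the finger opening in cm, from 0 to 9.51, set as the call begins (left out, the last holds). The fingers move at their own pace and stop on an object; the grip force is fixed at half the most. Time passes only in rows, so rows that repeat a pose let the fingers close. It gives the time, the measured TCP pose, the force and the opening at its end, in the units of the state.
- state(): the state, without advancing time (a new reading comes with each control period).
- read_camera(name): name is "scene" or "side" or "wrist"; returns the picture (400x640x3 uint8, red, green, blue); there is no depth.
- camera_model(name): a dict with "K" (3x3 intrinsics, pixels), "xyz" and "rotation" of the camera in the world. Camera axes: x right, y up, looking along -z (the intrinsics and any distortion apply to the point x, -y, -z); pixel columns grow to the right and rows downward; lengths in mm; the calibration is good to about 2 mm. A picture is of the moment at which its call begins: read the wrist's pose just before it. camera_model takes no time and is no camera call; for the wrist camera it gives the pose at the moment of the call.
- job_done(): hands the job in, once; it reports no verdict.
The state is a dict: "t": time; "joints": joint angles; "qvel": joint speeds; "tau": joint torques, N m; "eef_pos": TCP position; "tcp_rot": TCP orientation; "ft_force": force on the tool from outside, world axes, zero at the start; "moment": the same for the moment, N m; "opening": opening from 0.0 (shut) to 1.0 (fully open).
Only numpy, scipy, OpenCV 4.12 (cv2) and the standard library are available. Lean on these libraries where they do the work, as an engineer would, in place of code of your own. Each camera call takes 0.05 s, during which the arm holds its last target. There are 200 camera calls.

## Working session

There is one attempt and no reset: what is moved stays moved. The work goes in short steps, Python scripts to look and compute and a tool call to move; the robot and the scene stay as the last step left them, time stands still between calls to the robot, and variables do not carry over. Pictures are saved under pics/ and viewed, about 8 in all and at most 12, crops included, and the job is handed in when it is done.

Besides the shell and the picture viewer there is one more tool, called after "Emit:" in YAML: its name, and indented under it one key for each argument. arm_command: Moves the arm, as the interface text tells. Its arguments: {"type":"object","properties":{"steps":{"type":"array"},"jaw":{"type":"number"}},"required":["steps"]}

```bash
ls; mkdir -p pics
cat > h.py <<'E'
import numpy as np, cv2
from cell import state, read_camera, camera_model, job_done, env
def ray(cm,u,v):
    K=np.array(cm["K"]);R=np.array(cm["rotation"])
    d=np.linalg.inv(K)@[u,v,1]; return np.array(cm["xyz"],float),R@[d[0],-d[1],-d[2]]
def onz(cm,u,v,z):
    o,d=ray(cm,u,v); return (o+d*(z-o[2])/d[2])[:2]
def proj(cm,p):
    R=np.array(cm["rotation"]);c=R.T@(np.array(p,float)-cm["xyz"]); q=np.array(cm["K"])@[c[0],-c[1],-c[2]]; return q[:2]/q[2]
E
python3 - <<'E'
from h import *
s=state();print(s, env.grip_point_offset)
a=read_camera("scene");b=read_camera("side");c=read_camera("wrist")
for n in("scene","side","wrist"):print(n,camera_model(n))
for n,i in zip("abc",(a,b,c)):cv2.imwrite(f"pics/{n}0.png",i[:,:,::-1])
E
```

```text
pics
{'t': 0.0, 'joints': array([-1.44756704e+00,  4.91584587e-01,  1.55945264e+00,  4.30289870e-06,
        1.09166232e+00, -1.05573139e-01]), 'qvel': array([-2.36377851e-03, -1.19698750e-03, -9.36699423e-04, -7.16527168e-05,
       -5.25930676e-04, -1.22889102e-03]), 'tau': array([-2.61935102e-04, -6.12633276e+01, -2.58179355e+01,  6.92469534e-02,
        4.81931702e-02, -9.19216541e-05]), 'eef_pos': array([ 141.79268359, -608.67698484,  404.14497492]), 'tcp_rot': array([-3.14147222e+00,  1.10033093e-03, -1.34199582e+00]), 'ft_force': array([ 0.61756201,  0.52571937, -0.17213478]), 'moment': array([-0.06280091,  0.00080333, -0.00082435]), 'opening': 1.0027767658225606} 171.3
scene {'K': array([[459.83072079,   0.        , 320.33196066],
       [  0.        , 459.83072079, 193.77727553],
       [  0.        ,   0.        ,   1.        ]]), 'xyz': array([ -30.9253815 , -519.0841379 ,  512.75387809]), 'rotation': array([ 1.02713994,  0.02589686, -0.90489853])}
side {'K': array([[403.33060779,   0.        , 320.1614331 ],
       [  0.        , 403.33060779, 198.74217747],
       [  0.        ,   0.        ,   1.        ]]), 'xyz': array([475.24775875, 708.72211461, 403.39519811]), 'rotation': array([ 1.16635035,  0.01977278, -3.06836778])}
wrist {'K': array([[295.22000451,   0.        , 320.66354576],
       [  0.        , 295.22000451, 206.10659967],
       [  0.        ,   0.        ,   1.        ]]), 'xyz': array([ 217.65072924, -591.19679558,  383.53273157]), 'rotation': array([-2.78406705e-01,  1.33732735e-03, -1.34098045e+00])}
```

View pics/a0.png

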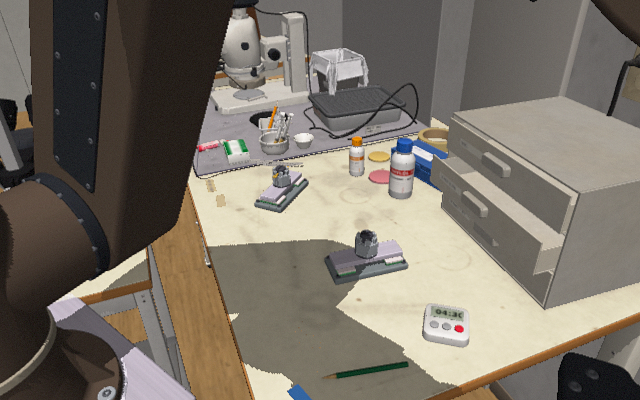

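View pics/c0.png

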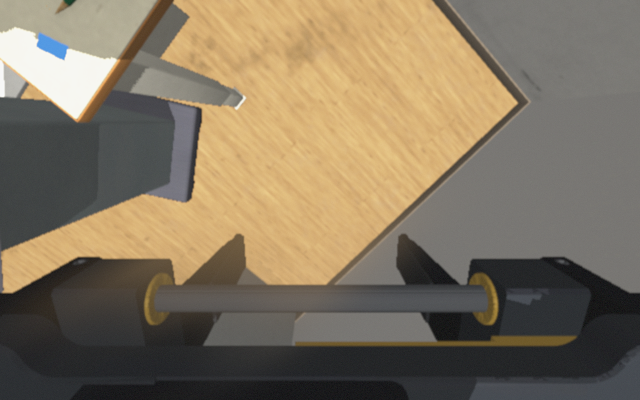

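The scene view shows two presses, a near one with its nut at about (367,243) and a far one at about (281,175). The wrist view shows only floor.

```bash
sed -i 's/R=np.array(cm\["rotation"\])/R=Rotation.from_euler("xyz",cm["rotation"]).as_matrix()/; 1a from scipy.spatial.transform import Rotation' h.py
python3 - <<'E'
from h import *
a=cv2.imread("pics/a0.png");b=cv2.imread("pics/b0.png")
cm=camera_model("scene");sm=camera_model("side")
for u,v in((367,234),(281,166)):
    p=onz(cm,u,v,66);print(p,proj(sm,[*p,66]))
n=cv2.resize(a[220:290,315:420],None,fx=5,fy=5,interpolation=2);f=cv2.resize(a[155:215,245:320],None,fx=5,fy=5,interpolation=2)
out=np.zeros((590,800,3),np.uint8)
out[:350,:525]=n; out[290:590,425:800]=f
cv2.imwrite("pics/crop1.png",out)
E
```

```text
[ 488.00152872 -193.71002876] [345.33834802 179.68540488]
[583.73596893  83.45622897] [288.64873616 234.19127523]
```

View pics/crop1.png

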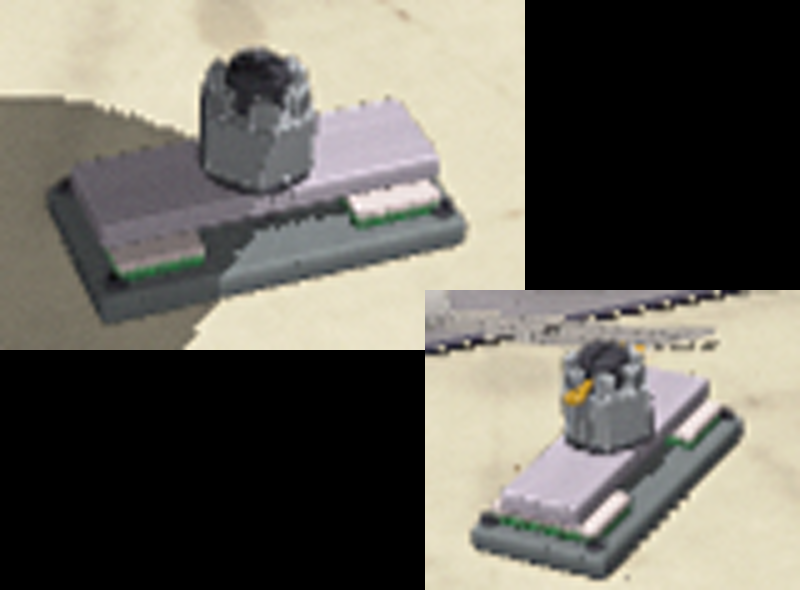

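The far press carries the brass split pin, so it is the finished one. The near one at about (488,-194) is the open press.

Run:
```python
from h import *
cm=camera_model("scene")
# base top/front edge corners (crop px /5 + origin)
p=onz(cm,315+105/5,220+318/5,0);q=onz(cm,315+463/5,220+240/5,0)
print(p,q,q-p,np.arctan2(*(q-p)[::-1]))
# strap top far edge
p=onz(cm,315+75/5,220+170/5,30);q=onz(cm,315+400/5,220+100/5,30)
print(p,q,np.arctan2(*(q-p)[::-1]))
```

```text
[ 420.85156959 -179.71987139] [ 523.73114348 -253.98913132] [102.87957389 -74.26925993] -0.6252764096430303
[ 446.4197134  -148.68581441] [ 543.58534139 -216.05094307] -0.6062165337450758
```

Emit:
arm_command:
  steps:
    - [-2.7, -3.6, 0, 0, 0, 0]
    - [-5.4, -7.2, 0, 0, 0, 0]
    - [-8.1, -10.8, 0.5, 0, 0, 0]
    - [-10.8, -14.4, 1, 0, 0, 0]
    - [-13.5, -18, 1.5, 0, 0, 0]
    - [-16.2, -21.6, 2, 0, 0, 0]
    - [-18.9, -25.2, 2.5, 0, 0, 0]
    - [-21.6, -28.8, 3, 0, 0, 0]
    - [-24.3, -32.4, 4, 0, 0, 0]
    - [-27, -36, 5, 0, 0, 0]
    - [-29.7, -39.6, 5.5, 0, 0, 0]
    - [-32, -42.5, 6, 0, 0, 0]

```text
t: 1.15
eef_pos: [461.4, -226.6, 349.5]
tcp_rot: [3.141, 0.0, -1.342]
ft_force: [1.2, -0.7, 0.1]
opening: 0.995
```

Emit:
arm_command:
  steps:
    - [-0.3, -0.4, 1, 0, 0, -6]
    - [-0.6, -0.8, 2, 0, 0, -12]
    - [-0.6, -0.8, 3.4, 0, 0, -18]
    - [-0.6, -0.8, 3.4, 0, 0, -18]
    - [-0.6, -0.8, 3.4, 0, 0, -18]

```text
t: 1.57
eef_pos: [466.9, -220.8, 315.6]
tcp_rot: [3.141, 0.001, -1.031]
ft_force: [0.3, -0.1, -0.5]
opening: 0.999
```

Run:
```python
from h import *
import pickle
s=state();cm=camera_model("wrist");a=read_camera("wrist")[:,:,::-1].copy()
print(s["t"],s["eef_pos"],s["tcp_rot"],cm["xyz"],cm["rotation"])
pickle.dump((cm,s),open("w1.pkl","wb"));cv2.imwrite("pics/w1.png",a)
p=proj(cm,[489,-193,60]);print(p)
u,v=p.astype(int)
cv2.imwrite("pics/w1c.png",cv2.resize(a[max(0,v-75):v+75,u-100:u+100],None,fx=4,fy=4,interpolation=2));print(max(0,v-75),u-100)
```

```text
1.5667 [ 466.86923474 -220.7618033   315.6070184 ] [ 3.14092007e+00  1.23078777e-03 -1.03095590e+00] [ 533.69915768 -180.94491256  294.75232916] [-0.27906377  0.0016507  -1.02991338]
[305.41158875 178.97790985]
103 205
```

View pics/w1c.png

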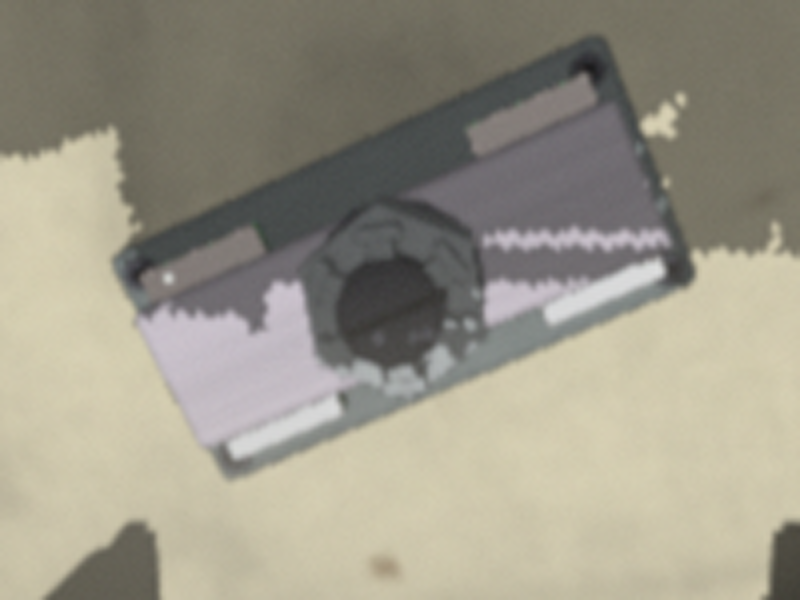

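The view shows the base outline, strap and stud (crop centre about (390,312), i.e. full (302,181)) and the hexagon. I'll fit the long edges and get the nut's flats from an enlarged, contrast-stretched crop.

Run:
```python
from h import *
import pickle
cm,s=pickle.load(open("w1.pkl","rb"));a=cv2.imread("pics/w1.png");g=cv2.cvtColor(a,6).astype(np.float32)
f=lambda x,y:np.array([205+x/4,103+y/4])
def edge(p,q,z,name):
    p,q=f(*p),f(*q);d=(q-p)/np.linalg.norm(q-p);n=np.array([-d[1],d[0]]);T=np.linspace(.08,.92,60);O=np.arange(-3,3.01,.25);pts=[]
    for t in T:
        c=p+t*(q-p);m=(c+O[:,None]*n).astype(np.float32)
        pr=cv2.remap(g,m[:,0].copy(),m[:,1].copy(),1).ravel();gr=np.abs(np.gradient(cv2.GaussianBlur(pr[:,None],(1,5),0).ravel()));k=gr.argmax()
        if gr[k]>1.0: pts.append(onz(cm,*(c+O[k]*n),z))
    pts=np.array(pts,np.float32);vx,vy,x,y=cv2.fitLine(pts,cv2.DIST_HUBER,0,.01,.01).ravel()
    r=(pts-[x,y])@[-vy,vx]
    print(name,"yaw",round(float(np.arctan(vy/vx)),4),"rms",r.std().round(2),len(pts),"c",x,y,"ends",pts[0],pts[-1])
edge((118,258),(600,38),12,"base up");edge((232,478),(690,285),12,"base low")
edge((275,250),(620,105),30,"strap up");edge((210,445),(340,390),30,"strap low");edge((355,327),(440,294),69,"scribe?")
edge((118,258),(232,478),12,"end L");edge((604,40),(690,280),12,"end R")
print("stud",onz(cm,*f(391,312),69))
h=a[140:210,270:335];h=cv2.resize(h,None,fx=8,fy=8,interpolation=2).astype(float)
h=255*np.clip((h-20)/150,0,1)**.6
cv2.imwrite("pics/w1n.png",h.astype(np.uint8))
```

```text
base up yaw -0.6145 rms 0.13 60 c 505.215 -164.78653 ends [ 464.1121  -136.00577] [ 549.7981  -195.98158]
base low yaw -0.6142 rms 0.18 60 c 470.16583 -217.56287 ends [ 427.51248 -187.09732] [ 512.31683 -246.93027]
strap up yaw -0.5916 rms 0.77 60 c 513.7623 -188.48566 ends [ 484.85126 -167.89348] [ 541.5827  -207.57874]
strap low yaw -0.6193 rms 0.3 60 c 446.14856 -184.25493 ends [ 433.52133 -174.03711] [ 456.10355 -191.09134]
scribe? yaw -0.5725 rms 0.59 54 c 487.8891 -193.036 ends [ 482.1045 -189.2852] [ 493.5205  -197.81618]
end L yaw 0.9492 rms 1.38 57 c 435.66922 -153.68338 ends [ 449.8333  -134.02682] [ 424.08044 -178.14806]
end R yaw 0.9499 rms 1.02 60 c 541.77155 -225.86198 ends [ 554.29254 -208.43756] [ 525.0485  -249.17168]
stud [ 488.27258033 -191.56615228]
```

View pics/w1n.png

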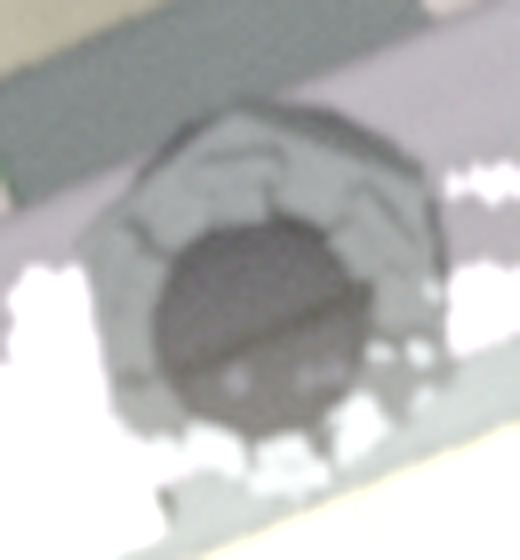

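The enlarged view shows the scribed line running from (175,370) to (365,290), and hexagon corners at about (85,245), (240,110), (430,175), (445,355) and (125,430).

Run:
```python
from h import *
import pickle
cm,s=pickle.load(open("w1.pkl","rb"))
f=lambda x,y,z:onz(cm,270+x/8,140+y/8,z)
V=[f(x,y,55) for x,y in((125,430),(85,245),(240,110),(430,175),(445,355))]
for p,q in zip(V,V[1:]):
    y=np.arctan2(*(q-p)[::-1]);n=(y+np.pi/2)  # normal
    th=(-0.6145-n)%(np.pi/3);print(np.linalg.norm(q-p),"nut angle",th)
c=np.array([488,-191.4])
for v in V:
    d=v-c;print("vertex r",np.hypot(*d),"ang",(-0.6145-np.arctan2(d[1],d[0])-np.pi/6)%(np.pi/3))
for x,y in((145,240),(270,195),(130,380)):
    d=f(x,y,62)-c;print("slot",np.hypot(*d),(-0.6145-np.arctan2(d[1],d[0]))%(np.pi/3))
p,q=f(175,370,69),f(365,290,69);print("scribe",np.arctan2(*(q-p)[::-1]))
s=state();print(s["eef_pos"],s["tcp_rot"],s["opening"])
```

```text
19.71989705686782 nut angle 0.239548878535367
21.100218414455814 nut angle 0.23557667539586236
20.19306304231368 nut angle 0.2201603086034578
18.63565412149746 nut angle 0.32919887726722985
vertex r 20.19047018623048 ang 0.211870407350641
vertex r 19.479288067509245 ang 0.20462181958853365
vertex r 19.794146205728982 ang 0.2917039025668835
vertex r 21.22201852023817 ang 0.2718651773066727
vertex r 19.06759330867662 ang 0.1808817369557848
slot 13.882104356960904 0.9964727882305018
slot 12.10954589931741 1.0093182884993124
slot 15.04650209547097 1.0120890754873506
scribe -0.6279609573450453
[ 466.87440887 -220.95389798  316.1620813 ] [ 3.14143369e+00  1.85040351e-04 -1.03172462e+00] 0.9974101785160427
```

Emit:
arm_command:
  steps:
    - [-0.7, -1.6, 1, 0, 0, -3]
    - [-1.4, -3.3, 2.5, 0, 0, -6.4]
    - [-1.4, -3.3, 4, 0, 0, -6.4]
    - [-1.4, -3.3, 5.5, 0, 0, -6.4]
    - [-1.4, -3.3, 7, 0, 0, -6.4]
    - [-1.4, -3.3, 8.2, 0, 0, -6.4]
    - [-1.4, -3.3, 8.9, 0, 0, -6.4]
    - [-1.4, -3.3, 8.9, 0, 0, -6.4]
    - [-1.4, -3.3, 8.9, 0, 0, -6.4]

```text
t: 2.37
eef_pos: [488.0, -192.1, 227.4]
tcp_rot: [-3.141, -0.0, -0.918]
ft_force: [0.1, -0.3, -0.4]
opening: 0.999
```

Run:
```python
from h import *
s=state();cm=camera_model("wrist");a=read_camera("wrist")[:,:,::-1].copy()
print(s["t"],s["eef_pos"],s["tcp_rot"],s["ft_force"],s["moment"])
cv2.imwrite("pics/w2.png",cv2.resize(a[120:370,160:480],None,fx=2.4,fy=2.4,interpolation=2))
```

```text
2.3667 [ 487.97006279 -192.07401123  227.39909761] [-3.14147424e+00 -3.90760961e-04 -9.17879005e-01] [ 0.09966979 -0.32941936 -0.39807537] [-0.0453999  -0.03259506  0.02679709]
```

View pics/w2.png

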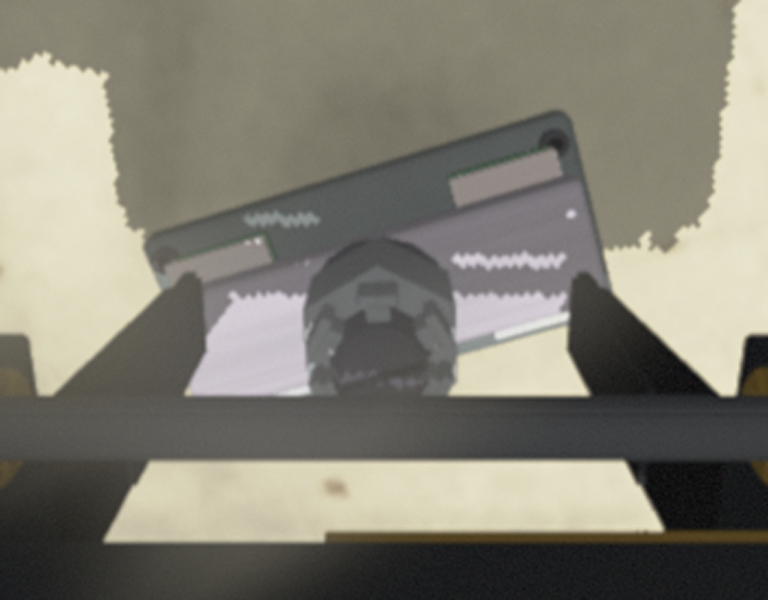

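The nut is centred between the fingers at about (380,330). Its left and right flats, at columns 305 and 455, run parallel to the pads. I'll close the jaws.

Emit:
arm_command:
  steps:
    - [0, 0, 0, 0, 0, 0]
    - [0, 0, 0, 0, 0, 0]
    - [0, 0, 0, 0, 0, 0]
    - [0, 0, 0, 0, 0, 0]
    - [0, 0, 0, 0, 0, 0]
    - [0, 0, 0, 0, 0, 0]
    - [0, 0, 0, 0, 0, 0]
    - [0, 0, 0, 0, 0, 0]
  jaw: 3.0

```text
t: 3.08
eef_pos: [487.9, -191.7, 226.9]
tcp_rot: [3.142, -0.0, -0.916]
ft_force: [0.4, 0.7, 0.1]
opening: 0.496
```

Run:
```python
from h import *
s=state();print(s["t"],s["eef_pos"],s["tcp_rot"],s["ft_force"],s["moment"],s["opening"]*95.1)
```

```text
3.0833 [ 487.88350265 -191.71783787  226.8899678 ] [ 3.14153344e+00 -9.52898151e-06 -9.16146021e-01] [0.41873566 0.67288966 0.1155    ] [-0.05332683 -0.03068322  0.00879915] 47.186585082994675
```

Emit:
arm_command:
  steps:
    - [0, 0, 0, 0, 0, 0]
    - [0, 0, 0, 0, 0, 0]
    - [0, 0, 0, 0, 0, 0]
    - [0, 0, 0, 0, 0, 0]
    - [0, 0, 0, 0, 0, 0]

```text
t: 3.5
eef_pos: [487.5, -191.3, 226.8]
tcp_rot: [3.141, 0.002, -0.916]
ft_force: [-2.3, 5.5, 3.2]
opening: 0.38
```

Run:
```python
from h import *
s=state();print(s["t"],s["eef_pos"],s["tcp_rot"],s["ft_force"],s["moment"],s["opening"]*95.1)
```

```text
3.5 [ 487.54215071 -191.25878826  226.81810477] [ 3.14100618e+00  1.71893029e-03 -9.15908185e-01] [-2.29467073  5.51972363  3.17029217] [0.9834882  0.22249323 0.12796749] 36.13227861243983
```

Jaws stopped at 36.1 mm, which is the width across flats. Turning clockwise, first pass to 38°.

Emit:
arm_command:
  steps:
    - [0, 0, 0, 0, 0, 0]
    - [0, 0, 0, 0, 0, 3]
    - [0, 0, 0, 0, 0, 7]
    - [0, 0, 0, 0, 0, 11]
    - [0, 0, 0, 0, 0, 15]
    - [0, 0, 0, 0, 0, 19]
    - [0, 0, 0, 0, 0, 23]
    - [0, 0, 0, 0, 0, 27]
    - [0, 0, 0, 0, 0, 31]
    - [0, 0, 0, 0, 0, 35]
    - [0, 0, 0, 0, 0, 38]
    - [0, 0, 0, 0, 0, 38]

```text
t: 4.5
eef_pos: [487.6, -191.5, 226.8]
tcp_rot: [3.14, 0.001, -1.582]
ft_force: [-2.6, 4.2, 2.4]
opening: 0.378
```

Run:
```python
from h import *
s=state();a=read_camera("wrist")[:,:,::-1].copy();s2=state()
for s in(s,s2):print(s["t"],s["eef_pos"],s["tcp_rot"],s["ft_force"],s["moment"],s["opening"]*95.1)
cv2.imwrite("pics/w3.png",cv2.resize(a[140:300,220:420],None,fx=4,fy=3.75,interpolation=2))
```

```text
4.5 [ 487.6050631  -191.45876011  226.81823516] [ 3.14041037e+00  6.32152322e-04 -1.58156824e+00] [-2.59103278  4.24463822  2.37358324] [ 0.69696189  0.48766089 -0.07059587] 35.94221723606131
4.55 [ 487.58620352 -191.48548118  226.82317887] [ 3.14045204e+00  6.69360957e-04 -1.57864167e+00] [-2.58020222  3.89610836  3.43460997] [ 0.79599222  0.50081153 -0.06504195] 35.849824258584285
```

View pics/w3.png

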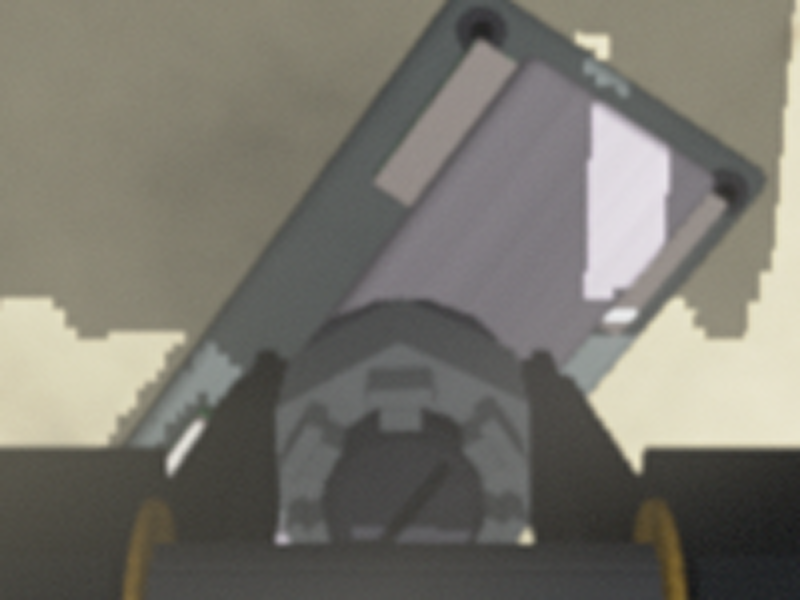

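Grip holds, with the flats parallel to the pads and the scribed line at (390,535)–(445,465). I'll check the press yaw once more from here before the last 5°.

Run:
```python
from h import *
cm=camera_model("wrist");a=cv2.cvtColor(read_camera("wrist"),cv2.COLOR_RGB2GRAY).astype(np.float32)
s=state();print(cm["rotation"][2]-s["tcp_rot"][2])
f=lambda x,y:np.array([220+x/4,140+y/3.75])
def edge(p,q,z):
    p,q=f(*p),f(*q);d=(q-p)/np.linalg.norm(q-p);n=np.array([-d[1],d[0]]);O=np.arange(-3,3.01,.25);pts=[]
    for t in np.linspace(.05,.95,60):
        c=p+t*(q-p);m=(c+O[:,None]*n).astype(np.float32)
        gr=np.abs(np.gradient(cv2.GaussianBlur(cv2.remap(a,m[:,0].copy(),m[:,1].copy(),1).ravel()[:,None],(1,5),0).ravel()));k=gr.argmax()
        pts.append(onz(cm,*(c+O[k]*n),z))
    pts=np.array(pts,np.float32);vx,vy,x,y=cv2.fitLine(pts,cv2.DIST_HUBER,0,.01,.01).ravel()
    print(np.arctan(vy/vx),((pts-[x,y])@[-vy,vx]).std(),np.linalg.norm(pts[0]-pts[-1]))
edge((190,330),(435,15),12);edge((350,300),(525,70),30);edge((600,385),(760,185),12)
print(onz(cm,*f(280,470),55),onz(cm,*f(530,470),55))
```

```text
0.0002010524022886262
-0.6156348 0.10684029 64.39563
-0.5775446 0.28589398 41.898735
-0.6113197 0.16024984 41.4423
[ 487.42692134 -174.16949303] [ 487.21060891 -209.45222445]
```

Both measurements give a press yaw of -0.615, so the goal for the tool is -1.662, about 4.7° more.

Emit:
arm_command:
  steps:
    - [0, 0, 0, 0, 0, 1.2]
    - [0, 0, 0, 0, 0, 2.4]
    - [0, 0, 0, 0, 0, 3.6]
    - [0, 0, 0, 0, 0, 4.4]
    - [0, 0, 0, 0, 0, 4.7]
    - [0, 0, 0, 0, 0, 4.7]
    - [0, 0, 0, 0, 0, 4.7]

```text
t: 5.18
eef_pos: [487.6, -191.5, 226.8]
tcp_rot: [3.14, 0.0, -1.659]
ft_force: [-3.6, 4.6, 3.6]
opening: 0.381
```

Run:
```python
from h import *
s=state();print(s["t"],s["eef_pos"],s["tcp_rot"],s["ft_force"],s["moment"],s["opening"]*95.1)
```

```text
5.1833 [ 487.59846753 -191.50543078  226.83355982] [ 3.14042256e+00  4.27541445e-04 -1.65928138e+00] [-3.63063218  4.61629686  3.56157648] [0.84646627 0.53969566 0.18327384] 36.26382152607438
```

Aligned at -1.659. Releasing, then lifting straight up.

Emit:
arm_command:
  steps:
    - [0, 0, 0, 0, 0, 0]
    - [0, 0, 0, 0, 0, 0]
    - [0, 0, 0, 0, 0, 0]
    - [0, 0, 0, 0, 0, 0]
    - [0, 0, 0, 0, 0, 0]
    - [0, 0, 0, 0, 0, 0]
    - [0, 0, 0, 0, 0, 0]
    - [0, 0, 0, 0, 0, 0]
  jaw: 9.0

```text
t: 5.85
eef_pos: [487.9, -191.8, 226.9]
tcp_rot: [-3.141, -0.0, -1.661]
ft_force: [-0.5, 0.8, -0.5]
opening: 0.883
```

Emit:
arm_command:
  steps:
    - [0, 0, -0.5, 0, 0, 0]
    - [0, 0, -2, 0, 0, 0]
    - [0, 0, -4, 0, 0, 0]
    - [0, 0, -6, 0, 0, 0]
    - [0, 0, -8, 0, 0, 0]
    - [0, 2, -9, 0, 0, 0]
    - [0, 3, -9, 0, 0, 0]
    - [0, 3, -9, 0, 0, 0]
    - [0, 3, -9, 0, 0, 0]

```text
t: 6.6
eef_pos: [457.8, -189.1, 316.7]
tcp_rot: [3.141, 0.0, -1.662]
ft_force: [0.5, 0.2, -0.0]
opening: 0.946
```

Run:
```python
from h import *
import pickle
s=state();cm=camera_model("wrist");a=read_camera("wrist")[:,:,::-1].copy()
print(s["t"],s["eef_pos"],s["tcp_rot"],s["ft_force"],s["opening"]*95.1)
u,v=proj(cm,[487.7,-191.4,64]).astype(int);print(u,v)
pickle.dump((cm,u,v),open("w4.pkl","wb"))
h=cv2.resize(a[v-36:v+36,u-45:u+45],None,fx=8,fy=8,interpolation=2).astype(float)
cv2.imwrite("pics/w4.png",(255*np.clip((h-20)/150,0,1)**.6).astype(np.uint8))
```

```text
6.6 [ 457.83485986 -189.06613808  316.68032792] [ 3.14143426e+00  2.70743346e-05 -1.66196815e+00] [ 0.49631     0.2345764  -0.03321367] 89.94844429589982
320 183
```

View pics/w4.png

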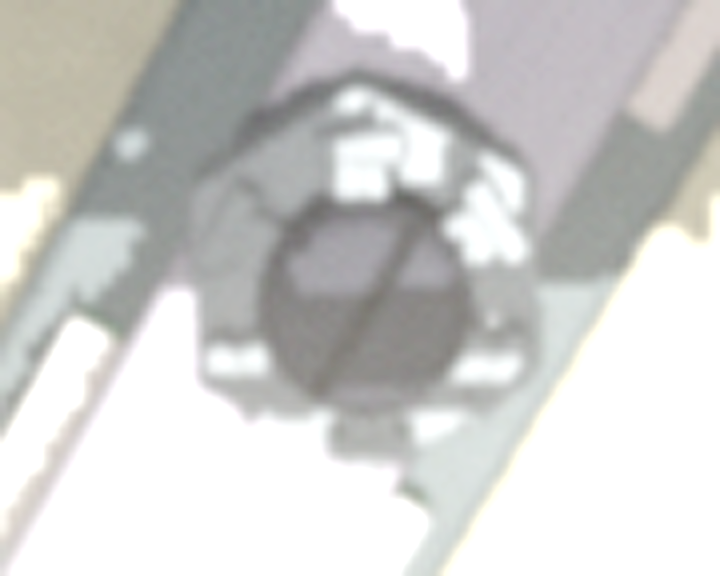

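The nut's slot at about (452,170) continues the scribed line from (320,390) to (415,225). A quick numeric check, using the hexagon corners:

Run:
```python
from h import *
import pickle
cm,u,v=pickle.load(open("w4.pkl","rb"));f=lambda x,y,z:onz(cm,u-45+x/8,v-36+y/8,z)
V=[f(x,y,55) for x,y in((203,375),(193,195),(362,82),(530,190),(535,360))]
for p,q in zip(V,V[1:]):
    y=np.arctan2(*(q-p)[::-1])+np.pi/2;print(np.linalg.norm(q-p),"err from aligned (+=past)",(-0.615-y+np.pi/6)%(np.pi/3)-np.pi/6)
p,q=f(320,390,69),f(415,225,69);print("scribe",np.arctan2(*(p-q)[::-1]),np.arctan2(*(q-p)[::-1]))
```

```text
19.00300495740107 err from aligned (+=past) -0.03632633216427028
20.825754175925702 err from aligned (+=past) -0.06373267582788555
20.438936446622478 err from aligned (+=past) 0.04344828462812411
17.912768836418557 err from aligned (+=past) -0.04961303415319962
scribe 2.537640677113073 -0.6039519764767205
```

```bash
python3 -c "
from h import *
print(state()['t'],job_done())"
```

```text
the job is handed in; nothing more can be done
6.65 None
```

I tightened the nut without the pin to its first slot alignment, let go, and handed the job in at 6.65 s of the 29 s allowed. No contact with the pinned press; the gripper stayed on the open press, nearly 30 cm from it.

- **Turn:** The jaws gripped the nut across its flats (36 mm). I turned it clockwise about 42.7°, from an estimated 0.27 rad, to a tool yaw of -1.659; the goal was -1.662. I never commanded a turn backwards.
- **Release:** The jaws were open and the gripper lifted clear before hand-in, with wrist force near zero. While gripping and turning, the readings I took stayed within about 7 N.
- **Press direction:** The base edges gave a press yaw of about -0.615 in two separate pictures. The strap edges were noisier, from -0.58 to -0.62. The scribed line read -0.60 to -0.63 by hand-picked points; a first automatic fit of it gave -0.57.
- **Final picture:** The slot lies on the extension of the scribed line. Four hexagon edges picked by hand put the nut on average 0.03 rad short of alignment. They range from 0.06 short to 0.04 past, so they agree with alignment only to about 0.05 rad. The measured tool angle is the tighter evidence.

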